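# Make up two stamping kits at the customs desk

### The arm

A 6-joint arm with a two-finger parallel gripper is mounted at the origin on the work surface. World frame = base frame: x ahead of the robot, y to its left, z up, the work surface at z = 0. Lengths are in m, angles in rad, forces in N, time in s.
With the tool pointing down it reaches from about 0.275 to 0.725 m from the base axis. Payload 5.6 kg.
Tool frame: the origin (TCP) lies at the very end of the fingers, on their centre line; the grasp point (between the pads) lies 19 mm behind it; z points along the fingers, y is the line along which they close (so a half turn about z gives the same grasp; the last joint's range is limited). The gripper opens to 85 mm and grips with 20 to 120 N. Pads are 22 mm wide; open, the fingers measure 114 mm over their backs; the gripper's body (76 mm by 85 mm) begins 54 mm behind the grasp point. The pads swing forward as they close: fully open they stand 13 mm farther back than shut.
Start: joints at [-0.827, 0.255, 0.108, 0, -1.424, -0.285], TCP at [0.244, -0.493, 0.2] pointing down, gripper open.
Joint ranges: [-2.95, 2.95], [-1.21, 1.97], [-1.09, 1.5], [-2.87, 1.71], [-2.94, -0.07], [-3.05, 3.05]. Speed limits (rad/s): [2.57, 2.57, 3.14, 3.14, 3.14, 3.14].

### API

Orientations are given as a unit quaternion [w, x, y, z].
In Python, from bench import sensors, vision, env, masks_of gives the robot as it stands. The module is installed in compiled form; this text tells all that it offers.
- The arm moves only by the tool arm_command, never from a script. Its argument "steps" is a list of rows, each a list of 2 entries, a list of its own where there are three numbers: the shift along the world's x, y, z in m, then the turn, a rotation vector about the world's x, y, z in degrees. A call has 1 to 12 rows; each row is the pose to reach, as a shift and turn from the pose commanded when the call began; what a row does not reach only later rows make up. A row lasts 1/10 s, in which the tool goes at most 50 mm and 8.59 degrees, less where a joint would pass 70% of its speed; a pose out of reach is approached as far as the arm can. A call with a gripper value outside its range is refused whole. "gripper" is the opening, from -1 (shut) to 1 (fully open), so that 0 is half open, set as the call begins (left out, the last holds). The fingers move at their own pace and stop on an object; "grip_force" is the grip in N (left out, the last holds). Time passes only in rows, so rows that repeat a pose let the fingers close. It gives the time, the measured TCP pose, the force, the opening and the grip force at its end, in the units of the state.
- sensors.state(): the state, without advancing time (a new reading comes with each control period).
- vision.snapshot(name): name is "side" or "top"; returns the picture (384x512x3 uint8, red, green, blue); there is no depth.
- vision.camera_model(name): a dict with "fx", "fy", "cx", "cy" (pixels), "k1" (the pictures are not rectified: a ray, as slopes to the right and down, at radius r is drawn at 1 + k1 r^2 times it, then the intrinsics apply), "T" (4x4, takes a point from camera to world coordinates). Camera axes: x right, y up, looking along -z (the intrinsics and any distortion apply to the point x, -y, -z); pixel columns grow to the right and rows downward; lengths in m; the calibration is good to about 2 mm. A picture is of the moment at which its call begins. camera_model takes no time and is no camera call.
- env.sign_off(): hands the job in; it is judged then, once.
Trained networks look in the newest picture that a camera, given by its name, has taken for a name from the list of things; names that differ only in an ending like _2 or _b are one class to them, and where a whole thing is asked for, a point or a joint stands for the part that bears it (a point fixed in the world has none). Each returns a list of dicts, best first, with "confidence" (0 to 1); they miss things now and then, are a little off and sometimes report something else, mostly with a low value. They report only what shows in the picture. A call takes as long as a camera call.
- masks_of(camera, thing): "pixels" (384x512 bool, what is visible of it) and "rect" ([left, top, right, bottom] in pixels, round what is visible of it).
The state is a dict: "time": time; "joint_pos": joint angles; "qvel": joint speeds; "joint_torque": joint torques, N m; "ee_pos": TCP position; "ee_rot": TCP orientation; "contact_force": force on the tool from outside, world axes, zero at the start; "moment": the same for the moment, N m; "finger_gap": finger opening in m; "finger_force": force on a finger pad.
Only numpy, scipy, OpenCV 4.12 (cv2) and the standard library are available. Lean on these libraries where they do the work, as an engineer would, in place of code of your own. Each camera call takes 0.05 s, during which the arm holds its last target. There are 200 camera calls.

### The job

Make up the two officers' kits in the desk trays. In the long tray with three compartments, the ink pad goes in the wide compartment, the round-footed hand stamp in the middle one and the oblong-footed hand stamp in the narrow end one; in the short tray with two compartments, the stapler goes in the narrow compartment and the self-inking stamp in the wide one. Set each down gently, not dropped, upright and flat on the floor of its compartment, and leave the ink bottle, the clip cup and the tape roll where they stand.

Things in the scene. Friction and masses are not known exactly. Their poses are not given: they have to be found in the camera images.
- long_tray: Grey desk tray with cork floor and three compartments in a row, 114 mm (x) by 224 mm (y) outside. Fixed. Origin: centre of its underside, on the desk. Walls 4 mm thick, rim 10 mm above the desk, floor 3 mm thick. Compartments, all 106 mm in x, lie along the tray's y: narrow end one centred at y = -76 mm (64 mm wide), middle one at -8 mm (64 mm wide), wide one at +68 mm (80 mm wide). Yaw within 12 degrees.
- short_tray: Grey desk tray with cork floor and two compartments side by side, 138 mm (x) by 164 mm (y) outside. Fixed. Origin: centre of its underside, on the desk. Walls 4 mm thick, rim 10 mm above the desk, floor 3 mm thick. Compartments, both 130 mm in x, lie along the tray's y: narrow one centred at y = -46 mm (64 mm wide), wide one at +34 mm (88 mm wide). Yaw within 12 degrees.
- round_stamp: Hand stamp with a round foot of 44 mm diameter, 12 mm thick, and a turned dark wood handle of 26 mm diameter from 38 to 78 mm height, tapering to its top at 85 mm; thin neck of 16 mm diameter below. Origin: centre of its underside, z up along the handle. About 90 g. Nothing stands within 30 mm of the middles of its y sides.
- block_stamp: Hand stamp with an oblong foot, 62 mm (its x) by 28 mm (its y), 12 mm thick, and a turned dark wood handle of 26 mm diameter from 38 to 78 mm height, tapering to its top at 85 mm; thin neck of 16 mm diameter below. Origin: centre of its underside, z up along the handle. About 90 g. Nothing stands within 30 mm of the middles of its y sides.
- self_inker: Self-inking stamp standing upright: black housing 60 mm (its x) by 44 mm (its y) and 50 mm high, a narrower grey push head 44 by 30 mm on it from 50 to 85 mm height (rigid, does not move). Origin: centre of its underside, z up. About 160 g. Nothing stands within 30 mm of the middles of its y sides.
- ink_pad: Flat closed black ink pad case with a steel band round it and a paper label on top, 84 mm (its x) by 50 mm (its y), 24 mm high, lying flat. Origin: centre of its underside, z up. About 120 g. Nothing stands within 30 mm of the middles of its y sides.
- stapler: Small black stapler, 100 mm long (its x), base 34 mm wide (its y) and 9 mm thick, upper arm 26 mm wide from 26 to 44 mm height, rigid. Origin: centre of its underside, z up. About 180 g. Nothing stands within 30 mm of the middles of its y sides.
- ink_bottle: Loose bystander: small white bottle of 38 mm diameter with a black cap, 68 mm high. Origin: centre of its underside.
- clip_cup: Loose bystander: dark open metal cup, 58 mm across, 45 mm high. Origin: centre of its underside.
- tape_roll: Loose bystander: roll of amber tape lying flat, 62 mm across with a 38 mm hole, 19 mm high. Origin: centre of its underside.

How it is judged:
At the end, for the whole second after the job is handed in: Each of the five things is released, at rest (under 20 mm/s), upright within 0.08 rad, in its own compartment as the goal assigns them: its centre between the compartment's walls, its underside less than 3 mm above the compartment's floor (x of round_stamp in the frame of long_tray between -0.053 and 0.053 m and y of round_stamp in the frame of long_tray between -0.04 and 0.024 m and z of round_stamp in the frame of long_tray between 0 and 0.006 m and angle between each of round_stamp, block_stamp, self_inker, ink_pad, stapler's own z axis and vertical below 0.08 rad and linear speed of each of round_stamp, block_stamp, self_inker, ink_pad, stapler below 0.02 m/s and x of block_stamp in the frame of long_tray between -0.053 and 0.053 m and y of block_stamp in the frame of long_tray between -0.108 and -0.044 m and z of block_stamp in the frame of long_tray between 0 and 0.006 m and x of self_inker in the frame of short_tray between -0.065 and 0.065 m and y of self_inker in the frame of short_tray between -0.01 and 0.078 m and z of self_inker in the frame of short_tray between 0 and 0.006 m and x of ink_pad in the frame of long_tray between -0.053 and 0.053 m and y of ink_pad in the frame of long_tray between 0.028 and 0.108 m and z of ink_pad in the frame of long_tray between 0 and 0.006 m and x of stapler in the frame of short_tray between -0.065 and 0.065 m and y of stapler in the frame of short_tray between -0.078 and -0.014 m and z of stapler in the frame of short_tray between 0 and 0.006 m); the robot touches nothing.
It fails at once if the ink bottle, clip cup or tape roll is pushed more than 3 cm from its place or knocked over (distance of any of ink_bottle, clip_cup, tape_roll from where it was at the start of the episode above 0.03 m or angle between any of ink_bottle, clip_cup, tape_roll's own z axis and vertical above 0.5 rad).
It fails at once if one of the five things is dropped from more than 4 cm or thrown (faster than 0.9 m/s out of the fingers) ((linear speed of round_stamp above 0.9 m/s and contact force between the fingers and round_stamp below 0.05 N) or (linear speed of block_stamp above 0.9 m/s and contact force between the fingers and block_stamp below 0.05 N) or (linear speed of self_inker above 0.9 m/s and contact force between the fingers and self_inker below 0.05 N) or (linear speed of ink_pad above 0.9 m/s and contact force between the fingers and ink_pad below 0.05 N) or (linear speed of stapler above 0.9 m/s and contact force between the fingers and stapler below 0.05 N)).
It also fails if it takes over 128 s, if anything falls off the work surface, if the arm or the gripper's body presses on something with over 40 N, if the wrist force passes 120 N, or if a joint passes its speed limit or range.

## Working session

There is one attempt and no reset: what is moved stays moved. The work goes in short steps, Python scripts to look and compute and a tool call to move; the robot and the scene stay as the last step left them, time stands still between calls to the robot, and variables do not carry over. Pictures are saved under pics/ and viewed, at most 14 in all, crops included, and the job is handed in when it is done.

Besides the shell and the picture viewer there is one more tool, called after "Call:" as a command line: name --argument value ..., lists and objects as JSON in quotes. arm_command: Moves the arm, as the interface text tells. Its arguments: {"type":"object","properties":{"steps":{"type":"array"},"gripper":{"type":"number"},"grip_force":{"type":"number"}},"required":["steps"]}

```bash
mkdir -p pics
cat > h.py <<'E'
import numpy as np, cv2
from bench import sensors, vision, env, masks_of
def ray(cam,uv):
    m=vision.camera_model(cam); uv=np.atleast_2d(np.asarray(uv,float))
    K=np.array([[m['fx'],0,m['cx']],[0,m['fy'],m['cy']],[0,0,1]])
    p=cv2.undistortPoints(uv.reshape(-1,1,2),K,np.array([m['k1'],0,0,0.]))[:,0]
    T=np.array(m['T']); d=np.c_[p[:,0],-p[:,1],-np.ones(len(p))]@T[:3,:3].T
    return T[:3,3],d
def at(cam,uv,z):
    o,d=ray(cam,uv); return (o+d*((z-o[2])/d[:,2])[:,None])[:,:2]
def proj(cam,P):
    m=vision.camera_model(cam); T=np.array(m['T']); q=(np.atleast_2d(P)-T[:3,3])@T[:3,:3]
    x=q[:,0]/-q[:,2]; y=-q[:,1]/-q[:,2]; s=1+m['k1']*(x*x+y*y)
    return np.c_[m['fx']*x*s+m['cx'],m['fy']*y*s+m['cy']]
def snap(cam,name):
    im=vision.snapshot(cam); cv2.imwrite(f'pics/{name}.png',cv2.cvtColor(im,cv2.COLOR_RGB2BGR)); return im
THINGS='long_tray short_tray round_stamp block_stamp self_inker ink_pad stapler ink_bottle clip_cup tape_roll'.split()
E
cat > a.py <<'E'
from h import *
print(sensors.state())
for c in ('top','side'):
    im=snap(c,c+'0'); m=vision.camera_model(c); print(c,np.round(m['T'],3).tolist(),m['fx'],m['k1'])
    for t in THINGS:
        for r in masks_of(c,t)[:2]:
            p=r['pixels'].astype(np.uint8); cs=cv2.findContours(p,0,2)[0]
            k=max(cs,key=cv2.contourArea); 
            g=at(c,k[:,0,:],0.01 if 'tray' in t else (0.024 if t=='ink_pad' else .044 if t=='stapler' else .085 if t=='self_inker' else 0.0)) 
            (x,y),(w,h),a=cv2.minAreaRect((g*1000).astype(np.float32))
            print(t,round(r['confidence'],2),np.round(r['rect']),'rect mm',round(x),round(y),round(w),round(h),'ang',round(a,1))
E
python3 a.py; python3 -c "
import cv2
for c in('top','side'): cv2.imwrite(f'pics/{c}0b.png',cv2.resize(cv2.imread(f'pics/{c}0.png'),(800,600),interpolation=cv2.INTER_CUBIC))"
```

```text
{'time': 0.0, 'joint_pos': array([-8.27399939e-01,  2.55752488e-01,  1.07015309e-01, -4.82442765e-04,
       -1.42389078e+00, -2.84601500e-01]), 'qvel': array([ 0.00028655, -0.00041627, -0.00038911,  0.00013266,  0.00198299,
       -0.0006729 ]), 'joint_torque': array([ 2.20850898e-04, -3.86626697e+01,  2.37944251e+01,  5.36502331e+00,
       -5.96163387e-03, -5.43869120e-06]), 'ee_pos': array([ 0.24339007, -0.49260253,  0.19869604]), 'ee_rot': array([-2.42511007e-04, -2.27356094e-01,  9.73811229e-01,  9.14783837e-04]), 'contact_force': array([-0.0811279 , -0.13991543,  0.2827951 ]), 'moment': array([ 0.00552198, -0.01024229,  0.05871569]), 'finger_force': 0.0, 'finger_gap': 0.08546699454096081}
top [[-0.008, 0.984, -0.178, 0.306], [-1.0, -0.01, -0.009, 0.001], [-0.011, 0.178, 0.984, 1.334], [0.0, 0.0, 0.0, 1.0]] 465.29901862115076 -0.182547380742685
long_tray 0.69 [173. 155. 247. 196.] rect mm 590 143 118 224 ang 1.8
short_tray 0.88 [284. 141. 342. 186.] rect mm 615 -157 140 166 ang 1.3
short_tray 0.23 [101. 179. 123. 202.] rect mm 539 440 69 56 ang 46.5
round_stamp 0.45 [365. 215. 
[... 1078 characters left out ...]
8 ang 1.3
round_stamp 0.59 [330. 148. 347. 174.] rect mm 470 -380 41 165 ang 29.1
block_stamp 0.64 [258. 207. 279. 239.] rect mm 456 27 60 130 ang 48.1
block_stamp 0.49 [307. 161. 337. 199.] rect mm 457 -254 77 178 ang 20.3
self_inker 0.78 [307. 160. 333. 198.] rect mm 395 -135 64 158 ang 24.3
ink_pad 0.65 [169. 278. 214. 311.] rect mm 416 338 98 64 ang 6.8
stapler 0.95 [221. 238. 259. 278.] rect mm 406 204 58 132 ang 79.7
ink_bottle 0.71 [291. 191. 304. 215.] rect mm 447 -99 41 123 ang 29.3
clip_cup 0.65 [103. 276. 139. 307.] rect mm 560 416 61 94 ang 72.0
clip_cup 0.58 [289. 190. 303. 214.] rect mm 446 -100 39 122 ang 30.7
tape_roll 0.6 [322. 136. 339. 152.] rect mm 546 -463 59 95 ang 29.6
```

View pics/top0b.png

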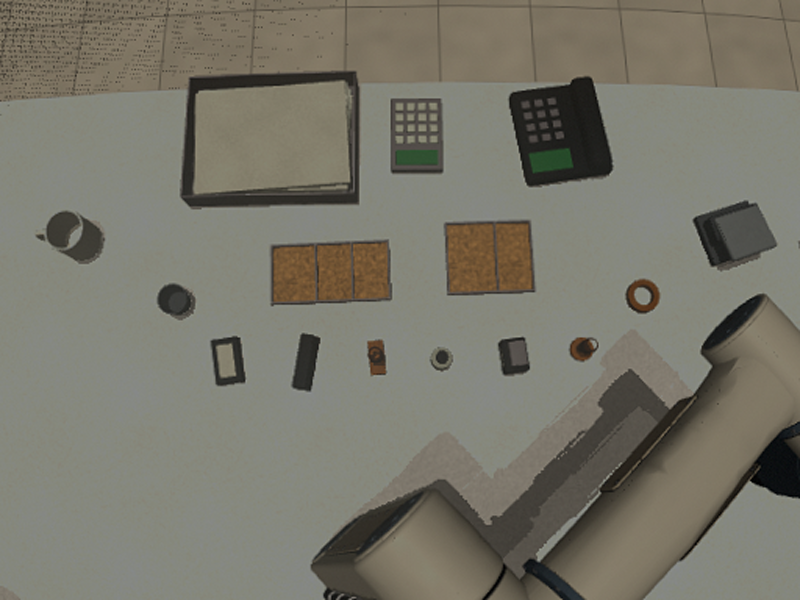

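View pics/side0b.png

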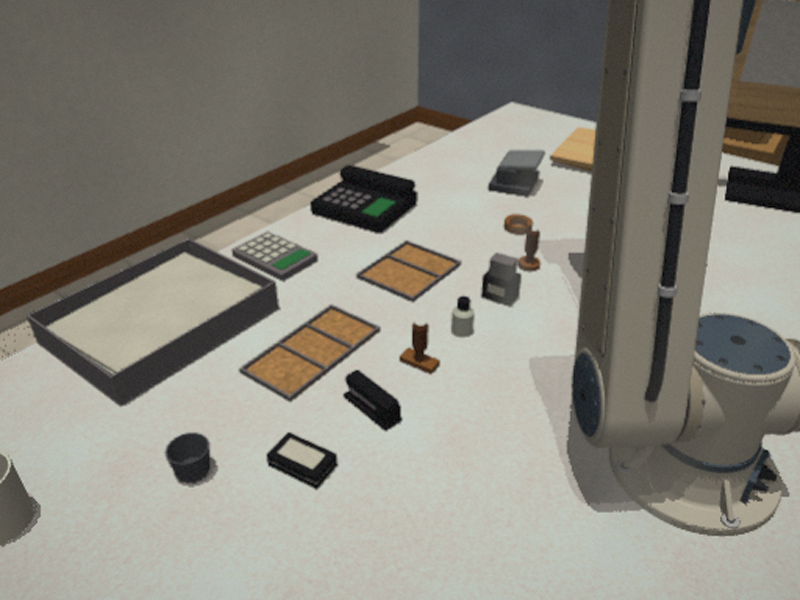

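The two pictures show the desk from above and from the side. In the top view (800x600), the row runs left to right: ink pad (227,360), stapler (306,362), block stamp (376,357), bottle (441,357), self-inker (514,356) and round stamp (583,348). The trays are at (331,272) and (490,257), with the wide compartments on the left (+y) in both. Next I'll fit the model silhouettes in both views.

```bash
cat > fit.py <<'E'
from h import *
from scipy.optimize import minimize
def box(a,b,z0,z1): return np.array([[s*a/2,t*b/2,z] for s in(-1,1) for t in(-1,1) for z in(z0,z1)])
def cyl(d,z0,z1):
    t=np.linspace(0,2*np.pi,24,endpoint=False); return np.vstack([np.c_[d/2*np.cos(t),d/2*np.sin(t),0*t+z] for z in(z0,z1)])
H=[cyl(.016,.012,.038),cyl(.026,.038,.078)]
M=dict(round_stamp=[cyl(.044,0,.012)]+H,block_stamp=[box(.062,.028,0,.012)]+H,
 self_inker=[box(.06,.044,0,.05),box(.044,.03,.05,.085)],ink_pad=[box(.084,.05,0,.024)],
 stapler=[box(.1,.034,0,.009),box(.1,.026,.026,.044)],long_tray=[box(.114,.224,0,.01)],short_tray=[box(.138,.164,0,.01)],
 clip_cup=[cyl(.058,0,.045)],ink_bottle=[cyl(.038,0,.05)],tape_roll=[cyl(.062,0,.019)])
def fit(t,x0,cams=('top','side'),z=0):
    ms={}
    for c in cams:
        best=None
        for r in masks_of(c,t):
            l,tp,rr,b=r['rect']; cp=proj(c,[x0[0],x0[1],z+.02])[0]
            if np.hypot((l+rr)/2-cp[0],(tp+b)/2-cp[1])<25: best=r;break
        if best: ms[c]=best['pixels']
    S=6
    def cost(p):
        a=np.radians(p[2]*100); R=np.array([[np.cos(a),-np.sin(a),0],[np.sin(a),np.cos(a),0],[0,0,1]]); o=0
        for c,m in ms.items():
            r,cc=np.where(m); y0,x0_=r.min()-12,cc.min()-12; h,w=r.max()+13-y0,cc.max()+13-x0_
            mm=np.zeros((h,w),np.uint8); q=m[max(y0,0):y0+h,max(x0_,0):x0_+w]; mm[:q.shape[0],:q.shape[1]]=q
            mm=cv2.resize(mm,None,fx=S,fy=S,interpolation=0); im=np.zeros_like(mm)
            for pts in M[t]:
                u=(proj(c,pts@R.T+[p[0],p[1],z])-[x0_,y0]+.5)*S
                cv2.fillConvexPoly(im,cv2.convexHull((u*16).astype(np.int32)),1,shift=4)
            o+=1-(im&mm).sum()/max(1,(im|mm).sum())
        return o/max(1,len(ms))
    x=np.array([x0[0],x0[1],x0[2]/100])
    for st in(.02,.008):
        s=np.vstack([x,x+[st,0,0],x+[0,st,0],x+[0,0,st*3]]); x=minimize(cost,x,method='Nelder-Mead',options=dict(initial_simplex=s,xatol=2e-4,fatol=1e-4)).x
    return np.round([x[0]*1000,x[1]*1000,x[2]*100],1),round(cost(x),2),list(ms)
E
cat > b.py <<'E'
from fit import *
G=dict(long_tray=(.59,.143,1.8),short_tray=(.61,-.155,1.3),round_stamp=(.43,-.31,0),block_stamp=(.429,.059,0),self_inker=(.42,-.18,7),ink_pad=(.42,.33,7),stapler=(.418,.18,-7),clip_cup=(.54,.44,0),ink_bottle=(.42,-.06,0),tape_roll=(.538,-.449,0))
for t,g in G.items():
    print(t,fit(t,g),[fit(t,g,(c,))[0].tolist() for c in('top','side')])
E
sed -i "1i import bench" b.py; python3 b.py
```

```text
long_tray (array([590. , 143.8,   1.8]), np.float64(0.03), ['top', 'side']) [[590.3, 143.9, 1.7], [589.7, 143.1, 1.9]]
short_tray (array([ 616. , -156.3,    1.5]), np.float64(0.04), ['top', 'side']) [[616.1, -156.2, 1.4], [615.7, -157.1, 1.3]]
round_stamp (array([ 439.1, -323.4,    2.4]), np.float64(0.14), ['top', 'side']) [[439.3, -322.4, 2.8], [439.4, -324.5, 2.6]]
block_stamp (array([428.5,  56. ,   3.8]), np.float64(0.13), ['top', 'side']) [[428.7, 56.2, 5.0], [428.5, 55.5, 2.4]]
self_inker (array([ 426.3, -192.2,    9.5]), np.float64(0.08), ['top', 'side']) [[426.1, -191.8, 7.0], [427.4, -194.4, 13.9]]
ink_pad (array([424.2, 331.7,   7.1]), np.float64(0.06), ['top', 'side']) [[424.7, 331.9, 7.6], [423.6, 331.4, 7.4]]
stapler (array([419.3, 186.7,  -8.8]), np.float64(0.07), ['top', 'side']) [[419.7, 187.2, -8.3], [419.7, 186.1, -9.0]]
clip_cup (array([535.8, 432.2,   7.1]), np.float64(0.18), ['top', 'side']) [[537.4, 436.7, 3.0], [543.3, 427.9, 3.9]]
ink_bottle (array([424. , -60.9,   2.2]), np.float64(0.18), ['top', 'side']) [[423.7, -60.3, 1.2], [424.1, -61.8, 4.7]]
tape_roll (array([ 538.1, -446.1,   -1.9]), np.float64(0.25), ['top', 'side']) [[537.9, -445.7, 2.2], [538.4, -448.2, 7.4]]
```

Call:
arm_command --steps '[[[0.05,0.044,0],[0,0,-8]],[[0.1,0.087,0],[0,0,-16]],[[0.15,0.13,0],[0,0,-24]],[[0.185,0.16,-0.02],[0,0,-24.5]],[[0.195,0.17,-0.05],[0,0,-24.5]],[[0.195,0.17,-0.06],[0,0,-24.5]],[[0.195,0.17,-0.07],[0,0,-24.5]],[[0.195,0.17,-0.07],[0,0,-24.5]],[[0.195,0.17,-0.07],[0,0,-24.5]]]' --gripper 1 --grip_force 40

```text
time: 4.0
ee_pos: [0.4385, -0.324, 0.1304]
ee_rot: [0.0, -0.015, 1.0, -0.001]
contact_force: [-0.1, -0.1, 0.9]
finger_gap: 0.0853
finger_force: 0.0
```

Call:
arm_command --steps '[[[0,0,-0.03],[0,0,0]],[[0,0,-0.06],[0,0,0]],[[0,0,-0.08],[0,0,0]],[[0,0,-0.088],[0,0,0]],[[0,0,-0.088],[0,0,0]],[[0,0,-0.088],[0,0,0]]]'

```text
time: 4.6
ee_pos: [0.4394, -0.3242, 0.0433]
ee_rot: [0.001, -0.015, 1.0, -0.001]
contact_force: [1.1, 0.8, -0.1]
finger_gap: 0.0854
finger_force: 0.0
```

Call:
arm_command --steps '[[[0,0,0],[0,0,0]],[[0,0,0],[0,0,0]],[[0,0,0],[0,0,0]],[[0,0,0],[0,0,0]],[[0,0,0],[0,0,0]],[[0,0,0],[0,0,0]],[[0,0,0],[0,0,0]],[[0,0,0],[0,0,0]]]' --gripper -1

```text
time: 5.4
ee_pos: [0.439, -0.3232, 0.0421]
ee_rot: [0.0, -0.016, 1.0, -0.0]
contact_force: [-0.7, 1.0, 5.4]
finger_gap: 0.0232
finger_force: 39.4
```

Call:
arm_command --steps '[[[0,0,0.03],[0,0,0]],[[0,0,0.07],[0,0,0]],[[0.01,0.02,0.1],[0,0,0]],[[0.022,0.06,0.1],[0,0,0]],[[0.036,0.105,0.1],[0,0,0]],[[0.05,0.15,0.1],[0,0,0]],[[0.064,0.195,0.1],[0,0,0]],[[0.08,0.24,0.1],[0,0,0]],[[0.095,0.285,0.1],[0,0,0]],[[0.11,0.33,0.1],[0,0,0]],[[0.125,0.375,0.1],[0,0,0]],[[0.14,0.415,0.1],[0,0,0]]]'

```text
time: 6.6
ee_pos: [0.5784, 0.094, 0.1407]
ee_rot: [-0.001, -0.016, 1.0, -0.0]
contact_force: [1.4, -0.0, -0.3]
finger_gap: 0.0229
finger_force: 39.5
```

Call:
arm_command --steps '[[[0.008,0.03,-0.01],[0,0,0]],[[0.011,0.044,-0.03],[0,0,0]],[[0.011,0.044,-0.05],[0,0,0]],[[0.011,0.044,-0.07],[0,0,0]],[[0.011,0.044,-0.082],[0,0,0]],[[0.011,0.044,-0.09],[0,0,0]],[[0.011,0.044,-0.09],[0,0,0]],[[0.011,0.044,-0.09],[0,0,0]]]'

```text
time: 7.4
ee_pos: [0.5901, 0.1358, 0.0523]
ee_rot: [0.001, -0.016, 1.0, 0.0]
contact_force: [0.1, 0.2, -0.6]
finger_gap: 0.023
finger_force: 39.5
```

Run:
```python
from h import *
im=snap('side','s1'); cv2.imwrite('pics/s1b.png',cv2.resize(cv2.cvtColor(im,4)[150:300,130:330],(800,600),interpolation=2))
print(sensors.state()['contact_force'])
```

```text
[-0.0863522  -0.27011054 -0.54073434]
```

View pics/s1b.png

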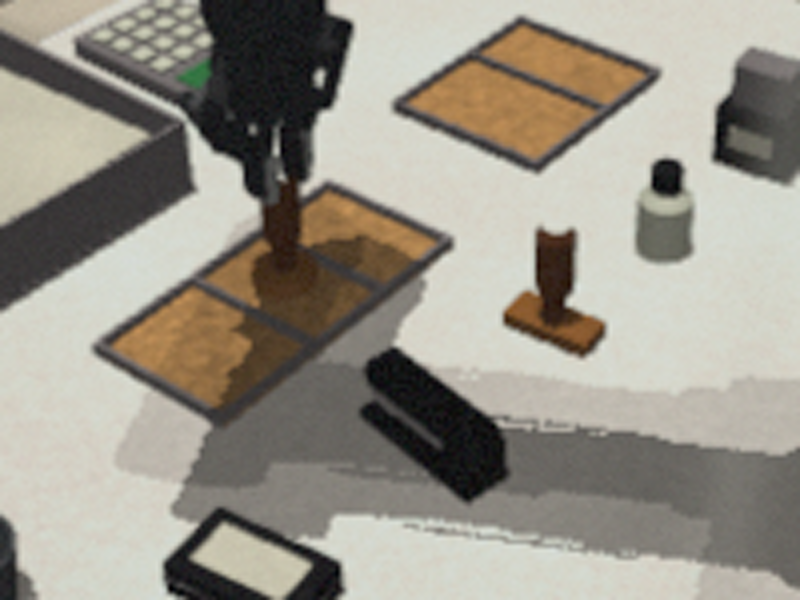

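The stamp hangs upright over the middle compartment, with its foot at crop (285,272), but the fingers look high on the handle. I'll check the heights numerically.

Run:
```python
from h import *
P=np.array([[.5901,.1358,z] for z in(.003,.013,.023,.052,.071)])
print(((proj('side',P)-[130,150])*4).round())
from fit import *
vision.snapshot('top')
print([ (z,[fit('round_stamp',(.59,.136,0),(c,),z=z)[:2] for c in ('side','top')]) for z in(.003,.008,.015,.02)])
```

```text
[[286. 289.]
 [285. 277.]
 [284. 265.]
 [281. 230.]
 [279. 207.]]
[(0.003, [(array([597.2, 126.9,   1.7]), np.float64(0.2)), (array([590., 136.,   0.]), 0.0)]), (0.008, [(array([592.1, 131.5,   2.7]), np.float64(0.2)), (array([590., 136.,   0.]), 0.0)]), (0.015, [(array([584.9, 137.6,   2.6]), np.float64(0.2)), (array([590., 136.,   0.]), 0.0)]), (0.02, [(array([580.6, 141.6,   2.8]), np.float64(0.2)), (array([590., 136.,   0.]), 0.0)])]
```

The fit is consistent: the underside is about 10 mm above the desk and nothing has slipped. Lowering and releasing.

Call:
arm_command --steps '[[[0,0,-0.003],[0,0,0]],[[0,0,-0.005],[0,0,0]],[[0,0,-0.0065],[0,0,0]],[[0,0,-0.007],[0,0,0]],[[0,0,-0.007],[0,0,0]]]'

```text
time: 8.4
ee_pos: [0.59, 0.136, 0.0451]
ee_rot: [0.0, -0.016, 1.0, 0.0]
contact_force: [-0.4, -0.5, 1.7]
finger_gap: 0.0231
finger_force: 39.9
```

Call:
arm_command --steps '[[[0,0,0],[0,0,0]],[[0,0,0],[0,0,0]],[[0,0,0],[0,0,0]],[[0,0,0],[0,0,0]],[[0,0,0.03],[0,0,0]],[[0,0,0.07],[0,0,0]],[[0,0,0.11],[0,0,0]]]' --gripper 0.2

```text
time: 9.1
ee_pos: [0.5891, 0.1356, 0.1555]
ee_rot: [-0.001, -0.016, 1.0, -0.0]
contact_force: [1.5, 1.0, 0.6]
finger_gap: 0.051
finger_force: 0.0
```

Call:
arm_command --steps '[[[-0.04,-0.02,0],[0,0,2]],[[-0.085,-0.042,0],[0,0,2]],[[-0.13,-0.065,0],[0,0,2]],[[-0.155,-0.077,-0.01],[0,0,2]],[[-0.1615,-0.08,-0.025],[0,0,2]],[[-0.1615,-0.08,-0.04],[0,0,2]],[[-0.1615,-0.08,-0.07],[0,0,2]],[[-0.1615,-0.08,-0.095],[0,0,2]],[[-0.1615,-0.08,-0.11],[0,0,2]],[[-0.1615,-0.08,-0.113],[0,0,2]],[[-0.1615,-0.08,-0.113],[0,0,2]],[[-0.1615,-0.08,-0.113],[0,0,2]]]' --gripper 1

```text
time: 10.3
ee_pos: [0.4289, 0.0562, 0.0426]
ee_rot: [0.001, -0.033, 0.999, 0.0]
contact_force: [-0.2, -0.7, 0.4]
finger_gap: 0.0856
finger_force: 0.0
```

Call:
arm_command --steps '[[[0,0,0],[0,0,0]],[[0,0,0],[0,0,0]],[[0,0,0],[0,0,0]],[[0,0,0],[0,0,0]],[[0,0,0],[0,0,0]],[[0,0,0],[0,0,0]],[[0,0,0],[0,0,0]],[[0,0,0],[0,0,0]]]' --gripper -1

```text
time: 11.1
ee_pos: [0.4284, 0.056, 0.042]
ee_rot: [0.0, -0.033, 0.999, 0.0]
contact_force: [-0.5, 0.4, 6.4]
finger_gap: 0.0229
finger_force: 39.2
```

Call:
arm_command --steps '[[[0,0,0.03],[0,0,0]],[[0.01,0,0.05],[0,0,0]],[[0.04,0.003,0.055],[0,0,-1]],[[0.08,0.006,0.055],[0,0,-2]],[[0.12,0.009,0.055],[0,0,-2]],[[0.15,0.012,0.05],[0,0,-2]],[[0.164,0.012,0.035],[0,0,-2]],[[0.164,0.012,0.02],[0,0,-2]],[[0.164,0.012,0.01],[0,0,-2]],[[0.164,0.012,0.006],[0,0,-2]],[[0.164,0.012,0.003],[0,0,-2]],[[0.164,0.012,0.003],[0,0,-2]]]'

```text
time: 12.3
ee_pos: [0.5924, 0.068, 0.0456]
ee_rot: [0.001, -0.016, 1.0, 0.0]
contact_force: [0.7, 1.0, -1.1]
finger_gap: 0.0229
finger_force: 39.5
```

Call:
arm_command --steps '[[[0,0,0],[0,0,0]],[[0,0,0],[0,0,0]],[[0,0,0],[0,0,0]]]'

```text
time: 12.6
ee_pos: [0.5924, 0.068, 0.0451]
ee_rot: [0.0, -0.016, 1.0, 0.0]
contact_force: [-1.0, 0.5, 1.7]
finger_gap: 0.0229
finger_force: 39.8
```

Call:
arm_command --steps '[[[0,0,0],[0,0,0]],[[0,0,0],[0,0,0]],[[0,0,0],[0,0,0]],[[0,0,0],[0,0,0]],[[0,0,0.03],[0,0,0]],[[0,0,0.07],[0,0,0]],[[0,0,0.11],[0,0,0]],[[0,0,0.11],[0,0,0]]]' --gripper 0.2

```text
time: 13.4
ee_pos: [0.5958, 0.0682, 0.1615]
ee_rot: [0.006, -0.016, 1.0, 0.001]
contact_force: [0.7, -0.5, 0.7]
finger_gap: 0.0515
finger_force: 0.0
```

Call:
arm_command --steps '[[[-0.03,0.02,0],[0,0,-5]],[[-0.065,0.045,0],[0,0,-10.6]],[[-0.1,0.07,0],[0,0,-10.6]],[[-0.135,0.095,0],[0,0,-10.6]],[[-0.165,0.115,-0.02],[0,0,-10.6]],[[-0.173,0.119,-0.05],[0,0,-10.6]],[[-0.173,0.119,-0.08],[0,0,-10.6]],[[-0.173,0.119,-0.11],[0,0,-10.6]],[[-0.173,0.119,-0.13],[0,0,-10.6]],[[-0.173,0.119,-0.137],[0,0,-10.6]],[[-0.173,0.119,-0.137],[0,0,-10.6]],[[-0.173,0.119,-0.137],[0,0,-10.6]]]' --gripper 1 --grip_force 50

```text
time: 14.6
ee_pos: [0.4199, 0.1874, 0.0186]
ee_rot: [0.001, 0.077, 0.997, 0.0]
contact_force: [-0.0, -0.3, 0.6]
finger_gap: 0.0858
finger_force: 0.0
```

Call:
arm_command --steps '[[[0,0,0],[0,0,0]],[[0,0,0],[0,0,0]],[[0,0,0],[0,0,0]],[[0,0,0],[0,0,0]],[[0,0,0],[0,0,0]],[[0,0,0],[0,0,0]],[[0,0,0],[0,0,0]],[[0,0,0],[0,0,0]]]' --gripper -1

```text
time: 15.4
ee_pos: [0.4191, 0.1869, 0.0176]
ee_rot: [-0.0, 0.077, 0.997, -0.0]
contact_force: [-0.8, 0.4, -0.3]
finger_gap: -0.0
finger_force: 0.0
```

Run:
```python
from h import *
im=snap('side','s2'); cv2.imwrite('pics/s2b.png',cv2.resize(cv2.cvtColor(im,4)[150:300,130:330],(800,600),interpolation=2))
```

```text
(no output)
```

View pics/s2b.png

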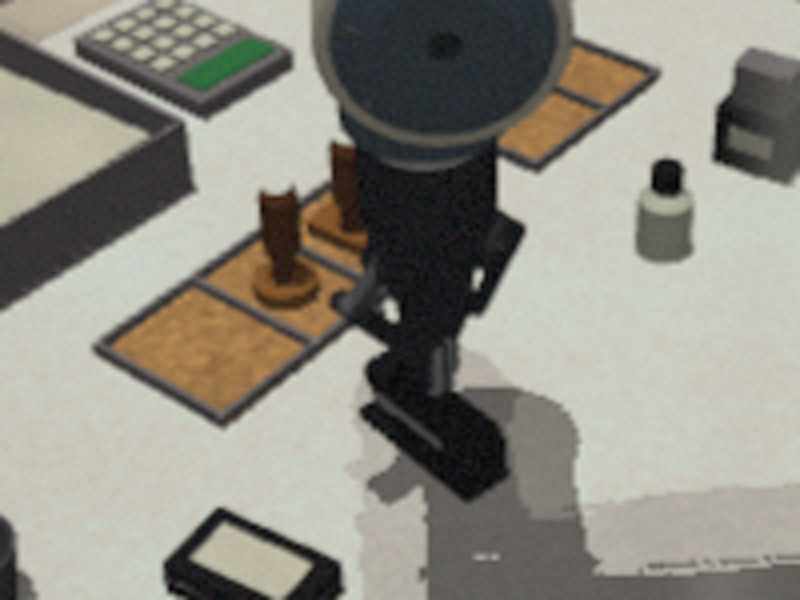

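The picture shows both stamps standing upright in their compartments (feet at (285,282) and (345,225)). The fingers have shut just above the stapler with their tips near (438,390), so they end higher than the reported TCP suggests. I'll compare with projections.

Run:
```python
from h import *
P=np.array([[.4191,.1869,z] for z in(.0176,.03,.04,.05,.06)])
print(((proj('side',P)-[130,150])*4).round())
im=cv2.imread('pics/s2.png')[220:280,205:270]; im=cv2.convertScaleAbs(im,alpha=2.5,beta=20); cv2.imwrite('pics/s2c.png',cv2.resize(im,(650,600),interpolation=2))
```

```text
[[432. 426.]
 [431. 411.]
 [431. 398.]
 [431. 385.]
 [430. 372.]]
```

View pics/s2c.png

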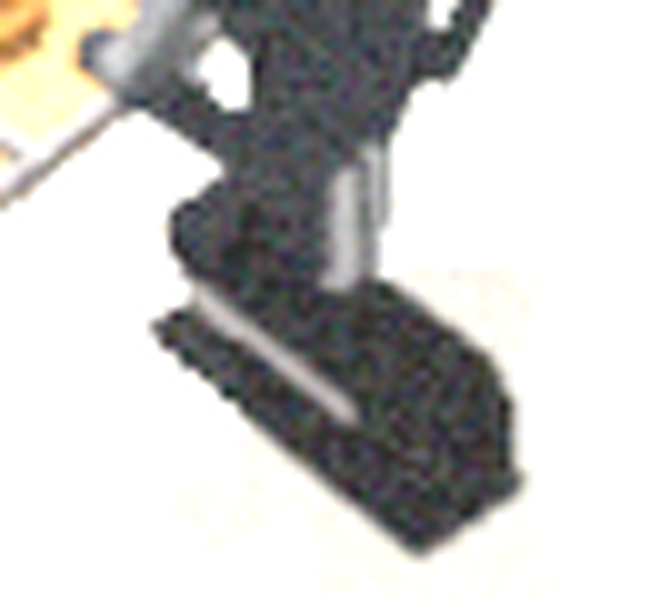

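The tips project to z of about 0.044 when the TCP reads 0.018. The fingers therefore end about 27 mm above the reported TCP, which also explains the high grips on the stamps. I'll raise, open and go lower by that amount.

Call:
arm_command --steps '[[[0,0,0.03],[0,0,0]],[[0,0,0.03],[0,0,0]]]'

```text
time: 15.65
ee_pos: [0.4213, 0.1883, 0.0507]
ee_rot: [0.002, 0.076, 0.997, 0.002]
contact_force: [0.7, 0.8, 0.4]
finger_gap: 0.0001
finger_force: 0.0
```

Call:
arm_command --steps '[[[0,0,0],[0,0,0]],[[0,0,0],[0,0,0]],[[0,0,0],[0,0,0]],[[0,0,0],[0,0,0]],[[0,0,0],[0,0,0]],[[0,0,0],[0,0,0]],[[0,0,-0.02],[0,0,0]],[[0,0,-0.04],[0,0,0]],[[0,0,-0.05],[0,0,0]],[[0,0,-0.056],[0,0,0]],[[0,0,-0.056],[0,0,0]],[[0,0,-0.056],[0,0,0]]]' --gripper 1

```text
time: 16.85
ee_pos: [0.4196, 0.1872, -0.0079]
ee_rot: [0.0, 0.077, 0.997, 0.0]
contact_force: [0.4, -0.4, 0.1]
finger_gap: 0.0852
finger_force: 0.0
```

Call:
arm_command --steps '[[[0,0,0],[0,0,0]],[[0,0,0],[0,0,0]],[[0,0,0],[0,0,0]],[[0,0,0],[0,0,0]],[[0,0,0],[0,0,0]],[[0,0,0],[0,0,0]],[[0,0,0],[0,0,0]],[[0,0,0],[0,0,0]]]' --gripper -1

```text
time: 17.65
ee_pos: [0.4195, 0.1872, -0.008]
ee_rot: [0.0, 0.077, 0.997, 0.0]
contact_force: [-1.0, 1.0, 5.8]
finger_gap: 0.0249
finger_force: 50.1
```

Call:
arm_command --steps '[[[0,0,0.03],[0,0,0]],[[0,0,0.07],[0,0,0]],[[0.01,-0.03,0.09],[0,0,0]],[[0.025,-0.07,0.09],[0,0,2]],[[0.04,-0.11,0.09],[0,0,4]],[[0.055,-0.15,0.09],[0,0,6]],[[0.075,-0.19,0.09],[0,0,8]],[[0.095,-0.23,0.09],[0,0,10.3]],[[0.12,-0.27,0.09],[0,0,10.3]],[[0.145,-0.31,0.09],[0,0,10.3]],[[0.17,-0.35,0.09],[0,0,10.3]],[[0.19,-0.38,0.08],[0,0,10.3]]]'

```text
time: 18.85
ee_pos: [0.61, -0.1959, 0.0713]
ee_rot: [0.0, -0.012, 1.0, -0.0]
contact_force: [0.5, 0.8, -1.2]
finger_gap: 0.0252
finger_force: 50.0
```

Call:
arm_command --steps '[[[0.007,-0.009,-0.01],[0,0,0]],[[0.008,-0.009,-0.03],[0,0,0]],[[0.008,-0.009,-0.05],[0,0,0]],[[0.008,-0.009,-0.062],[0,0,0]],[[0.008,-0.009,-0.07],[0,0,0]],[[0.008,-0.009,-0.074],[0,0,0]],[[0.008,-0.009,-0.0765],[0,0,0]],[[0.008,-0.009,-0.077],[0,0,0]],[[0.008,-0.009,-0.077],[0,0,0]],[[0.008,-0.009,-0.077],[0,0,0]]]'

```text
time: 19.85
ee_pos: [0.6175, -0.2021, -0.0048]
ee_rot: [0.001, -0.013, 1.0, -0.0]
contact_force: [0.7, 0.4, -1.4]
finger_gap: 0.0249
finger_force: 50.0
```

Call:
arm_command --steps '[[[0,0,-0.0005],[0,0,0]],[[0,0,-0.001],[0,0,0]],[[0,0,-0.001],[0,0,0]],[[0,0,-0.001],[0,0,0]]]'

```text
time: 20.25
ee_pos: [0.6175, -0.2022, -0.005]
ee_rot: [0.001, -0.013, 1.0, -0.0]
contact_force: [-2.8, 2.4, 4.9]
finger_gap: 0.0251
finger_force: 51.0
```

Call:
arm_command --steps '[[[0,0,0],[0,0,0]],[[0,0,0],[0,0,0]],[[0,0,0],[0,0,0]],[[0,0,0],[0,0,0]],[[0,0,0.03],[0,0,0]],[[0,0,0.07],[0,0,0]],[[0,0,0.12],[0,0,0]],[[0,0,0.14],[0,0,0]]]' --gripper 0.2

```text
time: 21.05
ee_pos: [0.6193, -0.2031, 0.1395]
ee_rot: [0.004, -0.013, 1.0, -0.001]
contact_force: [0.8, -0.2, 0.7]
finger_gap: 0.051
finger_force: 0.0
```

Call:
arm_command --steps '[[[-0.03,0,0],[0,0,4]],[[-0.075,0.004,0],[0,0,7.5]],[[-0.12,0.006,0],[0,0,7.5]],[[-0.16,0.008,0],[0,0,7.5]],[[-0.185,0.01,0],[0,0,7.5]],[[-0.191,0.01,-0.02],[0,0,7.5]],[[-0.191,0.01,-0.05],[0,0,7.5]],[[-0.191,0.01,-0.08],[0,0,7.5]],[[-0.191,0.01,-0.1],[0,0,7.5]],[[-0.191,0.01,-0.105],[0,0,7.5]],[[-0.191,0.01,-0.105],[0,0,7.5]],[[-0.191,0.01,-0.105],[0,0,7.5]]]' --gripper 1

```text
time: 22.25
ee_pos: [0.4271, -0.1924, 0.0297]
ee_rot: [0.001, -0.079, 0.997, -0.0]
contact_force: [0.7, -0.6, -0.3]
finger_gap: 0.0857
finger_force: 0.0
```

Call:
arm_command --steps '[[[0,0,0],[0,0,0]],[[0,0,0],[0,0,0]],[[0,0,0],[0,0,0]],[[0,0,0],[0,0,0]],[[0,0,0],[0,0,0]],[[0,0,0],[0,0,0]],[[0,0,0],[0,0,0]],[[0,0,0],[0,0,0]]]' --gripper -1

```text
time: 23.05
ee_pos: [0.4264, -0.1921, 0.029]
ee_rot: [0.0, -0.078, 0.997, -0.0]
contact_force: [-1.8, 2.5, 6.6]
finger_gap: 0.0294
finger_force: 50.5
```

Call:
arm_command --steps '[[[0,0,0.03],[0,0,0]],[[0,0.005,0.06],[0,0,0]],[[0.02,0.02,0.06],[0,0,-3]],[[0.06,0.04,0.06],[0,0,-7.5]],[[0.1,0.06,0.06],[0,0,-7.5]],[[0.14,0.07,0.06],[0,0,-7.5]],[[0.175,0.07,0.055],[0,0,-7.5]],[[0.189,0.07,0.04],[0,0,-7.5]],[[0.189,0.07,0.025],[0,0,-7.5]],[[0.189,0.07,0.012],[0,0,-7.5]],[[0.189,0.07,0.006],[0,0,-7.5]],[[0.189,0.07,0.003],[0,0,-7.5]]]'

```text
time: 24.25
ee_pos: [0.6142, -0.1221, 0.0321]
ee_rot: [-0.001, -0.013, 1.0, -0.0]
contact_force: [-8.0, 4.5, 15.2]
finger_gap: 0.0292
finger_force: 52.2
```

Call:
arm_command --steps '[[[0,0,0],[0,0,0]],[[0,0,-0.0005],[0,0,0]],[[0,0,-0.0005],[0,0,0]],[[0,0,-0.0005],[0,0,0]]]'

```text
time: 24.65
ee_pos: [0.6154, -0.1222, 0.032]
ee_rot: [0.001, -0.013, 1.0, -0.0]
contact_force: [-1.3, 1.0, 5.2]
finger_gap: 0.0296
finger_force: 50.9
```

Call:
arm_command --steps '[[[0,0,0],[0,0,0]],[[0,0,0],[0,0,0]],[[0,0,0],[0,0,0]],[[0,0,0],[0,0,0]],[[0,0,0.03],[0,0,0]],[[0,0,0.07],[0,0,0]],[[0,0,0.12],[0,0,0]],[[0,0,0.12],[0,0,0]],[[0,0,0.12],[0,0,0]]]' --gripper 0.2

```text
time: 25.55
ee_pos: [0.616, -0.122, 0.1526]
ee_rot: [0.002, -0.013, 1.0, 0.0]
contact_force: [-0.2, -0.4, -1.7]
finger_gap: 0.051
finger_force: 0.0
```

Run:
```python
from h import *
print(sensors.state()['contact_force'])
im=snap('side','s3'); cv2.imwrite('pics/s3b.png',cv2.resize(cv2.cvtColor(im,4)[120:300,120:360],(800,600),interpolation=2))
```

```text
[-0.15987185 -0.44511379 -1.70170668]
```

View pics/s3b.png

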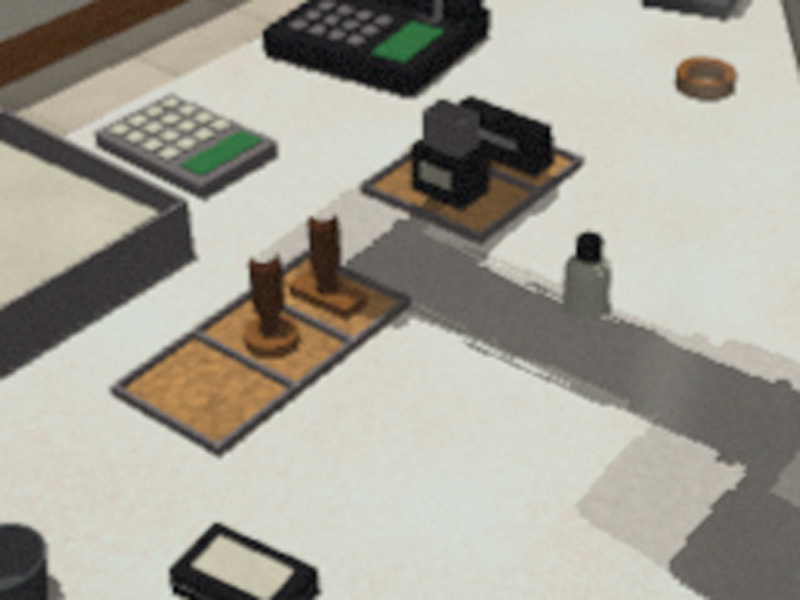

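The self-inker, stapler and both stamps stand flat in their compartments, and the bystanders are untouched. The ink pad at (245,570) is next.

Call:
arm_command --steps '[[[-0.015,0.03,0],[0,0,0]],[[-0.032,0.075,0],[0,0,2]],[[-0.05,0.12,0],[0,0,4]],[[-0.068,0.165,0],[0,0,5.6]],[[-0.086,0.21,0],[0,0,5.6]],[[-0.105,0.255,0],[0,0,5.6]],[[-0.124,0.3,0],[0,0,5.6]],[[-0.143,0.345,0],[0,0,5.6]],[[-0.162,0.39,0],[0,0,5.6]],[[-0.18,0.43,-0.01],[0,0,5.6]],[[-0.191,0.454,-0.03],[0,0,5.6]],[[-0.191,0.454,-0.05],[0,0,5.6]]]' --gripper 1

```text
time: 26.8
ee_pos: [0.422, 0.3342, 0.0988]
ee_rot: [-0.001, -0.064, 0.998, -0.0]
contact_force: [0.2, -0.1, -0.1]
finger_gap: 0.0855
finger_force: 0.0
```

Call:
arm_command --steps '[[[0,0,-0.03],[0,0,0]],[[0,0,-0.06],[0,0,0]],[[0,0,-0.09],[0,0,0]],[[0,0,-0.11],[0,0,0]],[[0,0,-0.118],[0,0,0]],[[0,0,-0.12],[0,0,0]],[[0,0,-0.12],[0,0,0]],[[0,0,-0.12],[0,0,0]]]'

```text
time: 27.6
ee_pos: [0.4247, 0.3325, -0.0179]
ee_rot: [0.001, -0.062, 0.998, 0.001]
contact_force: [-0.2, -0.4, -0.1]
finger_gap: 0.0857
finger_force: 0.0
```

Call:
arm_command --steps '[[[0,0,0],[0,0,0]],[[0,0,0],[0,0,0]],[[0,0,0],[0,0,0]],[[0,0,0],[0,0,0]],[[0,0,0],[0,0,0]],[[0,0,0],[0,0,0]],[[0,0,0],[0,0,0]]]' --gripper -1

```text
time: 28.3
ee_pos: [0.4246, 0.3325, -0.018]
ee_rot: [0.001, -0.062, 0.998, 0.001]
contact_force: [-0.9, 0.4, 5.4]
finger_gap: 0.0481
finger_force: 52.3
```

Call:
arm_command --steps '[[[0,0,0.02],[0,0,0]],[[0,0,0.05],[0,0,0]],[[0.02,-0.015,0.06],[0,0,-2]],[[0.055,-0.04,0.06],[0,0,-5.3]],[[0.09,-0.067,0.06],[0,0,-5.3]],[[0.125,-0.093,0.06],[0,0,-5.3]],[[0.155,-0.115,0.06],[0,0,-5.3]],[[0.163,-0.12,0.05],[0,0,-5.3]],[[0.163,-0.12,0.035],[0,0,-5.3]],[[0.163,-0.12,0.025],[0,0,-5.3]],[[0.163,-0.12,0.02],[0,0,-5.3]],[[0.163,-0.12,0.02],[0,0,-5.3]]]'

```text
time: 29.5
ee_pos: [0.5861, 0.212, 0.0002]
ee_rot: [-0.001, -0.016, 1.0, -0.0]
contact_force: [-0.3, 0.8, -0.2]
finger_gap: 0.0485
finger_force: 52.0
```

Run:
```python
from h import *
im=snap('side','s4'); cv2.imwrite('pics/s4b.png',cv2.resize(cv2.cvtColor(im,4)[150:300,120:320],(800,600),interpolation=2))
```

```text
(no output)
```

View pics/s4b.png

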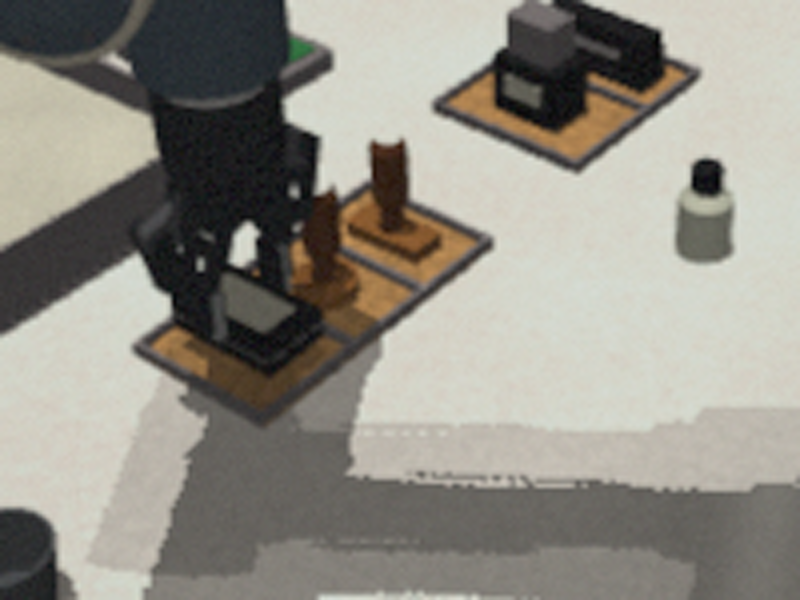

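The pad is held level over the wide compartment, with its front corner at (265,365), but the round stamp beside it, at (325,245), may be leaning. I'll zoom in.

Run:
```python
from h import *
a=cv2.imread('pics/s4.png')[190:235,180:235]; b=cv2.imread('pics/s3.png')[190:235,180:235]
f=lambda a:cv2.resize(cv2.convertScaleAbs(a,alpha=1.8,beta=10),(400,330),interpolation=2)
cv2.imwrite('pics/s4c.png',np.hstack([f(b),f(a)]))
```

```text
(no output)
```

View pics/s4c.png

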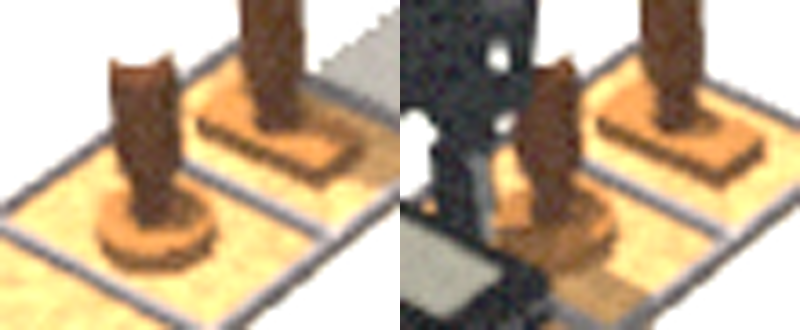

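The stamp is in the same place in both pictures (right edge at x=180), so the finger only hides part of it. Lowering.

Call:
arm_command --steps '[[[0.001,0,-0.006],[0,0,0]],[[0.001,0,-0.011],[0,0,0]],[[0.001,0,-0.015],[0,0,0]],[[0.001,0,-0.017],[0,0,0]],[[0.001,0,-0.017],[0,0,0]],[[0.001,0,-0.017],[0,0,0]]]'

```text
time: 30.15
ee_pos: [0.588, 0.2119, -0.0149]
ee_rot: [0.0, -0.016, 1.0, 0.0]
contact_force: [-3.7, -1.1, 5.7]
finger_gap: 0.0484
finger_force: 52.8
```

Call:
arm_command --steps '[[[0,0,0],[0,0,0]],[[0,0,0],[0,0,0]],[[0,0,0],[0,0,0]],[[0,0,0],[0,0,0]],[[0,0,0.02],[0,0,0]],[[0,0,0.06],[0,0,0]],[[0,0,0.11],[0,0,0]],[[0,0,0.16],[0,0,0]],[[-0.03,0.04,0.2],[0,0,0]],[[-0.06,0.08,0.22],[0,0,0]],[[-0.1,0.1,0.22],[0,0,0]],[[-0.1,0.1,0.22],[0,0,0]]]' --gripper 0.4

```text
time: 31.35
ee_pos: [0.4855, 0.3148, 0.2058]
ee_rot: [0.001, -0.017, 1.0, 0.001]
contact_force: [-0.5, -0.7, 0.6]
finger_gap: 0.0598
finger_force: 0.0
```

Run:
```python
from h import *
im=snap('side','s5'); cv2.imwrite('pics/s5b.png',cv2.resize(cv2.cvtColor(im,4)[120:315,95:355],(800,600),interpolation=2))
print(sensors.state()['ee_pos'])
```

```text
[0.48572777 0.31429895 0.20538531]
```

View pics/s5b.png

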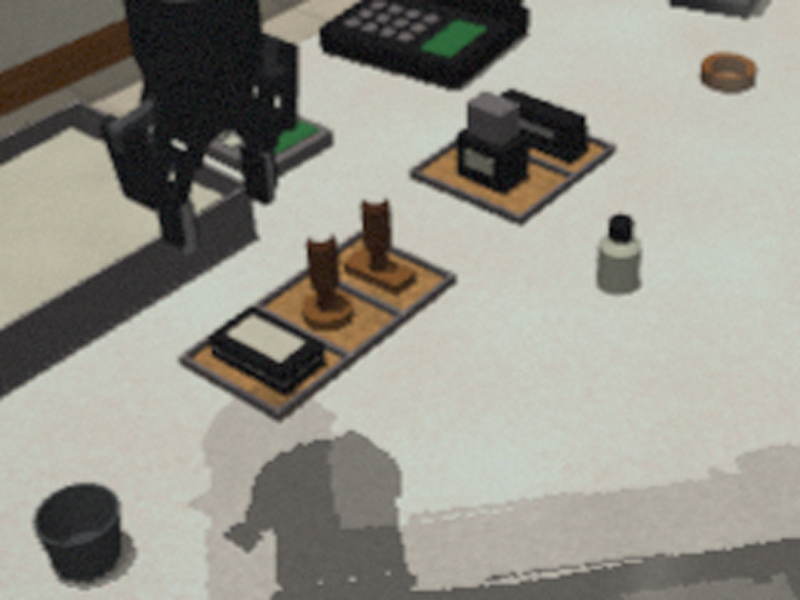

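All five items stand upright in their compartments: pad (265,350), stamps (327,310) and (380,270), self-inker (492,160), stapler (545,130). The bystanders haven't moved. I'll do a quick numeric check before handing in.

Run:
```python
from fit import *
T={'l':(590,143.8,1.8),'s':(616,-156.3,1.5)}
for t,g,k in (('ink_pad',(.588,.212,2),'l'),('round_stamp',(.59,.136,2),'l'),('block_stamp',(.592,.068,2),'l'),('stapler',(.617,-.202,2),'s'),('self_inker',(.615,-.122,2),'s')):
    p,c,m=fit(t,g,('side',),z=.003); a=np.radians(T[k][2]); d=p[:2]-T[k][:2]
    print(t,p,c,m,'tray:',np.round([d[0]*np.cos(a)+d[1]*np.sin(a),-d[0]*np.sin(a)+d[1]*np.cos(a)],1))
```

```text
ink_pad [587.4 209.3   2.5] 0.06 ['side'] tray: [-0.5 65.5]
round_stamp [590.2 136.3   9.3] 0.13 ['side'] tray: [-0.  -7.5]
block_stamp [591.3  68.6   4.2] 0.11 ['side'] tray: [ -1.1 -75.2]
stapler [ 616.4 -211.1  -14.7] 0.21 ['side'] tray: [ -1.  -54.8]
self_inker [ 614.6 -122.5   23.9] 0.08 ['side'] tray: [-0.5 33.8]
```

```bash
python3 -c "
from bench import env
print(env.sign_off())"
```

```text
the job is handed in; nothing more can be done
None
```

I placed all five items upright and flat in their assigned compartments, left the ink bottle, clip cup and tape roll undisturbed, and handed the job in at about 32 s on the robot's clock; the sign-off gave no verdict.

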